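# Load a weld bracket on the sloping fixture and knock its clamp plunger home

### The job

Lay the aluminium T-bracket lengthwise on the middle of the fixture's sloping bed, square and right down against the ledge, and let go of it. Then, using the mallet, knock the sprung plunger fully home with a brisk blow, not a slow push or the gripper itself, so that it catches and the clamp finger stays over the bracket. Finally stand the mallet back on the open bench as it stood, and leave the other things where they are.

Things in the scene. Friction and masses are not known exactly. Their poses are not given: they have to be found in the camera images.
- bed: Sloping bed (130 mm wide) of the bolted-down steel fixture. Origin: on its top surface, where the middle of the bracket's underside belongs. x runs up the slope (20 degrees, away from the robot), y across, z square to the bed. Across its upper end lies a head rail, x = 73 to 129, y = -110 to 110 mm, 40 mm high, with a slot along its top in which the plunger stands.
- ledge_mid (a point): Middle of the top edge of the ledge's face: a bar 12 mm high across the whole lower end of the bed, face at x = -55 mm of the bed's frame, turned up the slope; the 110 mm bracket resting on it has its middle at x = 0. Axes as the bed's.
- finger_hinge (a point): Hinge of the clamp finger, at x = 68, y = -28, z = 14 mm of the bed's frame: a bar 42 mm long, 16 mm wide, 8 mm thick. It stands up square to the bed while the plunger is up and swings down towards the ledge with it, ending flat, 2 mm clear over the seated bracket's plate. Axes as the bed's.
- bracket_centre (a point): Loose aluminium T-bracket, about 0.26 kg: plate 110 x 70 x 8 mm with an upright fin 70 mm long, 10 mm thick and 45 mm tall along its middle (53 mm tall in all). Point: its centre, 26.5 mm above its underside. x: along the plate and fin, y: across, z: up. It can be turned end for end. Starts standing on the bench.
- mallet_centre (a point): Loose mallet, about 0.36 kg, standing on one flat face of its head. Head: upright cylinder, 36 mm diameter, 90 mm tall. Point: centre of the head, 45 mm above its lower face; z up along the head. Handle: level wooden bar at that height, 18 mm wide (y), 24 mm tall, along -x to 147 mm from the head's axis. Balances about 10 mm from that axis, towards the handle.
- rail_mid (a point): Middle of the head rail's top (x = 104, y = 0, z = 40 mm of the bed's frame; axes as the bed's), NOT the plunger. The plunger stands in the slot, locked anywhere from 75 mm to this side to 75 mm to that side of this point along y. Where is not measured: look, or feel for it sideways with the mallet. It is too stiff to be shifted along the slot.
- plunger (a joint): Travel in m of the plunger, square to the bed: 0 up, 0.026 home. Round flat head, 24 mm diameter, 10 mm thick, on a 16 mm shank; its top is 36 mm above the rail's top when up, 10 mm when home. It resists with 3 to 11 N, most half-way, plus damping; springs up if left before about 0.0235, beyond which the catch pulls it home and holds it.
- pliers: Bystander, to be left alone: black-handled pliers lying flat, 170 mm; origin under its middle
- torch: Bystander, to be left alone: brass torch handle with a bent copper neck, 240 mm, lying flat; origin under its middle
- wire_rest: Bystander, to be left alone: wire loop with a steel block at one end, 155 mm, lying flat; origin under its middle
- spanner: Bystander, to be left alone: steel spanner lying flat, 180 mm; origin under its middle
- flux_tin: Bystander, to be left alone: round tin, 72 mm across, 75 mm tall; origin under its middle
- offcut: Bystander, to be left alone: dark angle-iron offcut, 130 x 45 x 45 mm, standing on one leg; origin under its middle
- wire_brush: Bystander, to be left alone: wire brush lying flat, 190 mm; origin under its middle

How it is judged:
By the outcome, as a careful person would: the job done as asked, in the order asked, and still so for the second after the job is handed in, with the robot touching nothing.
It also fails if it takes over 67 s, if anything falls off the work surface, if the arm or the gripper's body presses on something with over 40 N, if the wrist force passes 120 N, or if a joint passes its speed limit or range.

### The arm

A 6-joint arm with a two-finger parallel gripper is mounted at the origin on the work surface. World frame = base frame: x ahead of the robot, y to its left, z up, the work surface at z = 0. Lengths are in m, angles in rad, forces in N, time in s.
With the tool pointing down it reaches from about 0.25 to 0.775 m from the base axis. Payload 8.9 kg.
Tool frame: the origin (TCP) lies at the very end of the fingers, on their centre line; the grasp point (between the pads) lies 19 mm behind it; z points along the fingers, y is the line along which they close (so a half turn about z gives the same grasp; the last joint's range is limited). The gripper opens to 85 mm and grips with 20 to 120 N. Pads are 22 mm wide; open, the fingers measure 114 mm over their backs; the gripper's body (76 mm by 85 mm) begins 54 mm behind the grasp point. The pads swing forward as they close: fully open they stand 13 mm farther back than shut.
Start: joints at [-1.41, 0.291, -0.153, 1.127, 0, 1.431], TCP at [0.155, -0.502, 0.231] pointing down, gripper open.
Joint ranges: [-2.52, 2.52], [-0.91, 1.74], [-1.3, 1.37], [-1.96, 2.02], [-1.52, 1.47], [-3.14, 3.14]. Speed limits (rad/s): [2.22, 2.22, 2.79, 3.14, 3.14, 3.14].

### API

Orientations are given as a 3x3 rotation matrix whose columns are the frame's x, y, z axes.
In Python, from cell import ctrl, solver, get_image, job gives the robot as it stands. Calls block until the motion is done:
- ctrl.move_pose(position, orientation): joint-space move of the TCP to a pose.
- ctrl.move_linear(position, rate=0.15, rot=None, max_force=None): straight line of the TCP; rot=None keeps the orientation; rate is the mean speed in m/s. With max_force (N) it stops when the force on the tool has changed by that much, and returns True; else False.
- ctrl.set_joints(angles): joint-space move.
- ctrl.set_gripper(opening, force=None): opening from 0.0 (shut) to 1.0 (fully open); force is the grip in N (None keeps the last); returns when the fingers have stopped.
- ctrl.hold(seconds).
- solver.inverse_kinematics(position, orientation): joint angles nearest the present ones, or None.
- get_image(name): name is "scene" or "top" or "wrist"; returns a dict with "color" (420x560x3 uint8, blue, green, red), "intrinsics" (3x3 intrinsics, pixels), "R" (3x3) and "t" (3): a world point X has camera coordinates R X + t. Camera axes: x right, y down, z forward; pixel columns grow to the right and rows downward; lengths in m; the calibration is good to about 2 mm. A picture is of the moment at which its call begins. There is no depth.
A pose or a line that the arm cannot do raises ctrl.IKError and nothing moves.
- job.hand_in(): hands the job in; it is judged then, once.
Readings, each from a call of its own:
- ctrl.read_time(): time.
- ctrl.read_joints(): joint angles.
- ctrl.read_dq(): joint speeds.
- ctrl.read_joint_torque(): joint torques, N m.
- ctrl.read_position(): TCP position.
- ctrl.read_eef_rot(): TCP orientation.
- ctrl.read_wrist_force(): force on the tool from outside, world axes, zero at the start.
- ctrl.read_wrist_torque(): the same for the moment, N m.
- ctrl.read_finger_gap(): opening from 0.0 (shut) to 1.0 (fully open).
- ctrl.read_gripper_force(): force on a finger pad.
Only numpy, scipy, OpenCV 4.12 (cv2) and the standard library are available. Lean on these libraries where they do the work, as an engineer would, in place of code of your own. Each camera call takes 0.05 s, during which the arm holds its last target. There are 200 camera calls.

## Working session

There is one attempt and no reset: what is moved stays moved. The work goes in short steps, each a Python script; the robot and the scene stay as the last script left them, time stands still between calls to the robot, and variables do not carry over. Pictures are saved under pics/ and viewed, at most 10 in all, crops included, and the job is handed in when it is done.

```bash
ls; mkdir -p pics; python3 - <<'E'
from cell import ctrl,get_image
import cv2,numpy as np
for n in("scene","top"):
    d=get_image(n);cv2.imwrite(f"pics/{n}0.png",d["color"])
    np.savez(f"{n}0.npz",**d)
    print(n,d["intrinsics"].round(1).tolist(),d["R"].round(3).tolist(),d["t"].round(3).tolist())
print(ctrl.read_time())
E
```

```text
pics
scene [[425.5, 0.0, 274.5], [0.0, 425.5, 208.7], [0.0, 0.0, 1.0]] [[0.832, 0.555, 0.013], [0.396, -0.577, -0.714], [-0.389, 0.599, -0.7]] [-0.453, -0.1, 1.569]
top [[381.2, 0.0, 276.1], [0.0, 381.2, 204.8], [0.0, 0.0, 1.0]] [[0.003, -1.0, -0.018], [-0.995, -0.002, -0.097], [0.097, 0.018, -0.995]] [0.01, 0.548, 1.037]
0.1
```

View pics/top0.png

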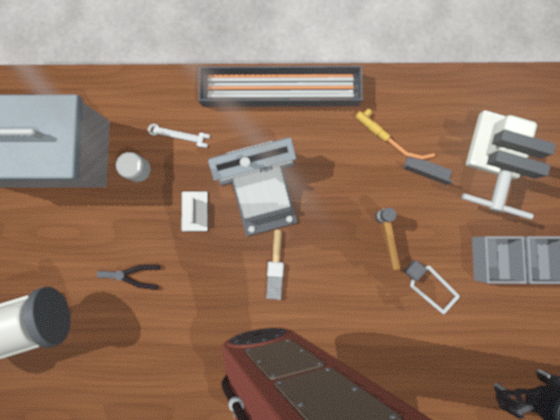

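View pics/scene0.png

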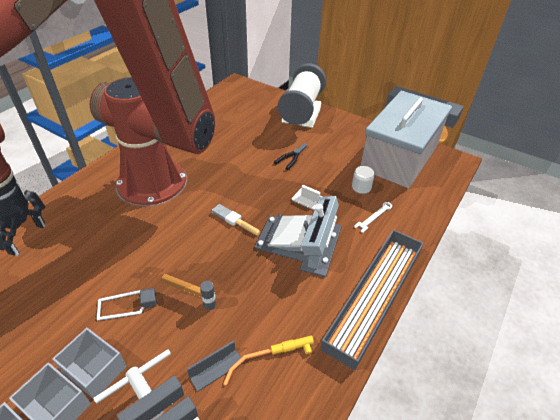

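The top view shows the fixture at about (262,185), the bracket at (195,211), the mallet head at (387,215) with its handle running to (396,268), and the brush at (275,265). I'll enlarge both views to measure.

```bash
python3 - <<'E'
import cv2
a=cv2.imread("pics/top0.png")[132:244,175:310]
cv2.imwrite("pics/top1.png",cv2.resize(a,None,fx=5,fy=5,interpolation=cv2.INTER_CUBIC))
b=cv2.imread("pics/scene0.png")[180:315,155:350]
cv2.imwrite("pics/scene1.png",cv2.resize(b,None,fx=4,fy=4,interpolation=cv2.INTER_CUBIC))
E
```

```text
(no output)
```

View pics/top1.png

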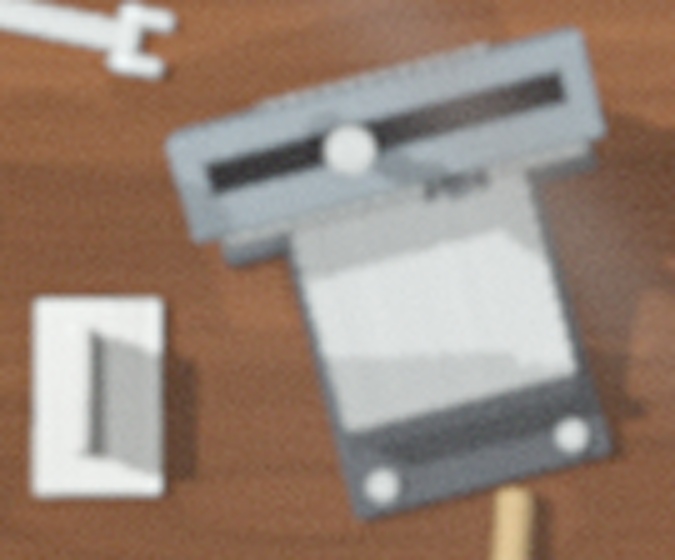

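View pics/scene1.png

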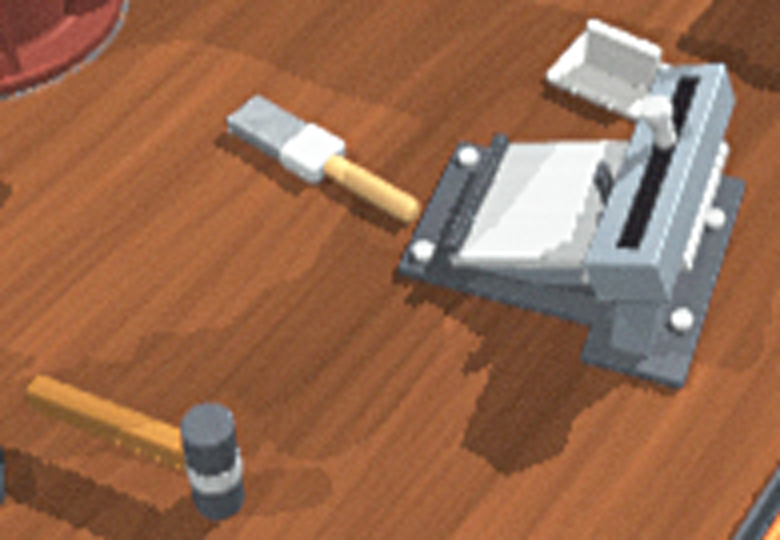

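The top crop shows the bracket plate corners at (32,297)–(163,496), the rail top corners at (168,138), (578,28), (605,128) and (195,240), the bed's lower corners at (345,432) and (578,370), and the plunger at (350,148). The scene crop shows the mallet head top at (209,418) and the handle end at (35,392). Next I'll fit poses to these points.

```bash
cat > h.py <<'E'
import numpy as np,cv2
from scipy.spatial.transform import Rotation as Ro
from scipy.optimize import least_squares
D={n:dict(np.load(f"{n}0.npz")) for n in("top","scene")}
def proj(n,X):
    d=D[n];c=np.atleast_2d(X)@d["R"].T+d["t"];p=c@d["intrinsics"].T
    return p[:,:2]/p[:,2:]
T=lambda a:(np.array(a)+.5)/5-.5+[175,132]
S=lambda a:(np.array(a)+.5)/4-.5+[155,180]
def back(n,p,z):
    d=D[n];C=-d["R"].T@d["t"];r=d["R"].T@np.linalg.inv(d["intrinsics"])@[*p,1]
    return C+r*(z-C[2])/r[2]
def bedR(yaw): return Ro.from_euler('ZY',[yaw,-np.radians(20)]).as_matrix()
E
cat > fit.py <<'E'
from h import *
bed=np.array([[73,110,40],[129,110,40],[129,-110,40],[73,-110,40],[-55,65,0],[-55,-65,0]])/1e3
bt=T([[195,240],[168,138],[578,28],[605,128],[345,432],[578,370]])
def f(p,full=False):
    B=bedR(p[3]); W=lambda L:np.atleast_2d(L)@B.T+p[:3]
    pl=W([.104,p[4],.076])
    return np.concatenate([(proj("top",W(bed))-bt).ravel(),(proj("top",pl)-T([350,148])).ravel(),
      (proj("scene",pl)-S([655,104])).ravel(),(proj("scene",W(bed[:1]))-S([668,70])).ravel()])
r=least_squares(f,[.55,0,.06,.25,.02],loss='soft_l1')
print("bed",r.x.round(4),"\n",f(r.x).round(1).reshape(-1,2).tolist())
B=bedR(r.x[3]);print("scene rail corners(crop)",[(4*(proj("scene",B@b+r.x[:3])[0]-[155,180])).round().tolist() for b in bed])
c=[back("top",T(q),.008) for q in([32,297],[163,297],[163,496],[32,496])]
c=np.array(c);print("bracket",c.mean(0).round(4),(c[0]-c[3]).round(4),(c[0]-c[1]).round(4))
m0=c.mean(0)
for L in([.035,0,.053],[-.035,0,.053],[.055,.035,.008],[-.055,.035,.008]):
    X=np.array([m0[0],m0[1],0])+L;print("br scene crop",(4*(proj("scene",X)[0]-[155,180])).round(),"top crop",(5*(proj("top",X)[0]-[175,132])).round())
def g(p):
    u=np.array([np.cos(p[2]),np.sin(p[2])]);h=np.array([*p[:2],.09]);e=np.array([*(p[:2]-.147*u),.045+.0])
    return np.concatenate([(proj("scene",h)-S([209,418])).ravel(),(proj("scene",e)-S([36,392])).ravel(),(proj("top",h)-[387.5,215]).ravel(),(proj("top",e)-[395.5,268.5]).ravel()])
r2=least_squares(g,[.5,-.3,.15]);print("mallet",r2.x.round(4),g(r2.x).round(1))
np.savez("fit.npz",bed=r.x,br=m0,mal=r2.x)
a=cv2.resize(cv2.imread("pics/scene0.png")[180:315,155:350],None,fx=4,fy=4,interpolation=cv2.INTER_CUBIC)
def dr(img,n,X,cl):
    k,o=(4,[155,180]) if n=="scene" else (5,[175,132])
    q=(k*(proj(n,X)-o)+k/2).astype(int);cv2.polylines(img,[q],True,cl,1)
t=cv2.resize(cv2.imread("pics/top0.png")[132:244,175:310],None,fx=5,fy=5,interpolation=cv2.INTER_CUBIC)
W=lambda L:np.array(L)/1e3@B.T+r.x[:3]
an=np.linspace(0,6.28,20)
for n,i in(("scene",a),("top",t)):
    dr(i,n,W(bed[:4]*1e3),(0,0,255))
    dr(i,n,W([[-55,65,0],[-55,-65,0],[73,-65,0],[73,65,0]]),(0,255,0))
    dr(i,n,W(np.c_[104+12*np.cos(an),r.x[4]*1e3+12*np.sin(an),0*an+76]),(255,0,0))
    dr(i,n,np.array([m0[0],m0[1],0])+np.array([[55,35,8],[55,-35,8],[-55,-35,8],[-55,35,8]])/1e3,(0,0,255))
    dr(i,n,np.array([m0[0],m0[1],0])+np.array([[35,5,53],[35,-5,53],[-35,-5,53],[-35,5,53]])/1e3,(0,0,255))
    p=r2.x;u=np.array([np.cos(p[2]),np.sin(p[2]),0]);v=np.array([-u[1],u[0],0]);o=np.array([p[0],p[1],.057])
    dr(i,n,np.array([o-.147*u+.009*v,o-.147*u-.009*v,o-.009*v,o+.009*v]),(0,0,255))
    for z in(0,.09):dr(i,n,np.c_[p[0]+.018*np.cos(an),p[1]+.018*np.sin(an),0*an+z],(255,0,0))
c=np.zeros((600,800,3),np.uint8);s=cv2.resize(a,(400,277));
cv2.imwrite("pics/ov.png",np.hstack([cv2.resize(a,(440,305)),cv2.resize(t,(360,305))]) if 0 else np.vstack([cv2.resize(a,(520,360)),np.pad(cv2.resize(t,(289,240)),((0,0),(0,231),(0,0)))]))
E
python3 fit.py
```

```text
bed [0.5795 0.0512 0.0483 0.2625 0.0191] 
 [[0.3, 0.4], [-0.6, -0.1], [0.5, -0.1], [0.3, 1.1], [0.4, -0.8], [-1.0, -0.4], [-0.1, 0.0], [1.0, 0.6], [-1.5, -0.8]]
scene rail corners(crop) [[661.0, 65.0], [728.0, 62.0], [658.0, 265.0], [584.0, 264.0], [513.0, 143.0], [462.0, 256.0]]
bracket [0.532  0.2453 0.008 ] [0.1137 0.0031 0.    ] [-0.0001  0.0752  0.    ]
br scene crop [659.  50.] top crop [ 78. 324.]
br scene crop [589.  20.] top crop [ 75. 451.]
br scene crop [694.  75.] top crop [ 37. 298.]
br scene crop [587.  28.] top crop [ 32. 491.]
mallet [ 0.5165 -0.2804  0.2059] [ 1.   0.1 -0.3 -0.4  0.3 -0.4  0.3  0.8]
```

View pics/ov.png

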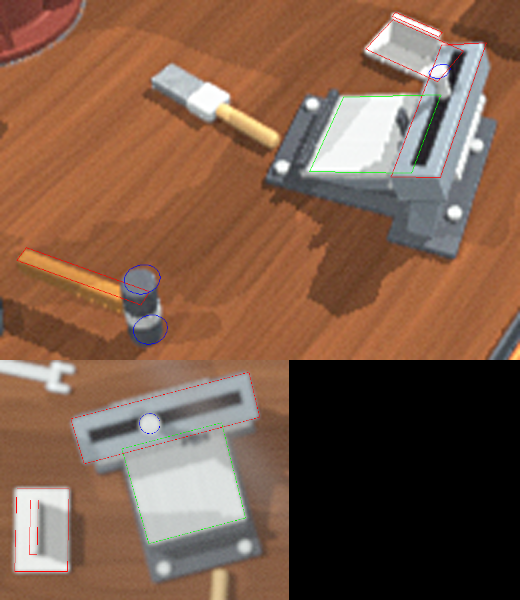

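The overlay fits: the rail, bed, bracket and mallet outlines lie within 1–2 px in both views. The plunger is at y≈+19 mm. Next I'll check reachability, then grasp the bracket.

```bash
cat >> h.py <<'E'
F=np.load("fit.npz");bp=F["bed"];br=F["br"];mal=F["mal"]
B=bedR(bp[3]);O=bp[:3]
W=lambda x,y,z:O+B@np.array([x,y,z])/1e3
FL=np.diag([1,-1,-1.]);           # tool x along object's x, tool z down
Rdown=lambda yaw:Ro.from_euler('z',yaw).as_matrix()@FL
Rbed=B@FL
E
python3 - <<'E'
from h import *
from cell import ctrl,solver
flip=np.diag([-1,-1,1.])
Rm=Rdown(mal[2]);mg=mal[:2]-.045*np.array([np.cos(mal[2]),np.sin(mal[2])])
for n,p,R in[("br",[*br[:2],.02],Rdown(0)),("brup",[*br[:2],.2],Rdown(0)),("bed",W(4,0,24),Rbed),("bedup",W(4,0,150),Rbed),("mal",[*mg,.028],Rm),("malup",[*mg,.2],Rm),("hit",W(59,19,75),Rbed),("hitup",W(59,19,230),Rbed)]:
    for k in(np.eye(3),flip):
        q=solver.inverse_kinematics(np.array(p),R@k);print(n,None if q is None else np.round(q,2))
print(ctrl.read_eef_rot().round(2).tolist(),O,mg)
E
```

```text
br [ 0.31  0.6  -0.27  0.7   0.   -2.83]
br [ 0.31  0.6  -0.27  0.7   0.    0.31]
brup [ 0.31  0.42 -0.04  1.11  0.   -2.83]
brup [ 0.31  0.42 -0.04  1.11  0.    0.31]
bed [-0.11  0.33 -0.67  0.25  0.13  2.79]
bed [-0.11  0.33 -0.67  0.25  0.13 -0.35]
bedup [-0.15  0.09 -0.59  0.56  0.14  2.75]
bedup [-0.15  0.09 -0.59  0.56  0.14 -0.39]
mal [-0.68  0.54 -0.36  0.67  0.    2.25]
mal [-0.68  0.54 -0.36  0.67  0.   -0.89]
malup [-0.68  0.36 -0.13  1.07  0.    2.25]
malup [-0.68  0.36 -0.13  1.07  0.   -0.89]
hit [-0.05  0.28 -0.51  0.45  0.11  2.85]
hit [-0.05  0.28 -0.51  0.45  0.11 -0.29]
hitup [-0.09  0.05 -0.38  0.81  0.12  2.81]
hitup [-0.09  0.05 -0.38  0.81  0.12 -0.33]
[[0.96, 0.3, -0.0], [0.3, -0.96, 0.0], [0.0, -0.0, -1.0]] [0.57945749 0.05117944 0.04827445] [ 0.47241898 -0.28964358]
```

```bash
sed -i 's/FL=np.diag(\[1,-1,-1.\])/FL=np.diag([-1,1,-1.])/' h.py
python3 - <<'E'
from h import *
from cell import ctrl,get_image
ctrl.set_gripper(.6)
ctrl.move_pose([*br[:2],.2],Rdown(0)); print(ctrl.read_time())
ctrl.move_linear([*br[:2],.07],rate=.15)
hit=ctrl.move_linear([*br[:2],.022],rate=.08,max_force=8)
print(hit,ctrl.read_position(),ctrl.read_time())
ctrl.set_gripper(0,force=60)
print(ctrl.read_finger_gap(),ctrl.read_gripper_force(),ctrl.read_wrist_force())
ctrl.move_linear([*br[:2],.1],rate=.15)
print(ctrl.read_finger_gap(),ctrl.read_position(),ctrl.read_wrist_force(),ctrl.read_time())
cv2.imwrite("pics/w1.png",get_image("wrist")["color"])
E
```

```text
3.475
False [0.5322536  0.24536543 0.02222545] 5.2417
0.10534498740358085 59.805039167404175 [-0.18564228 -0.78914894  5.67862059]
0.10787509754105691 [0.53139059 0.24510683 0.09910663] [ 0.38490686  0.39029539 -2.70157641] 6.3583
```

View pics/w1.png

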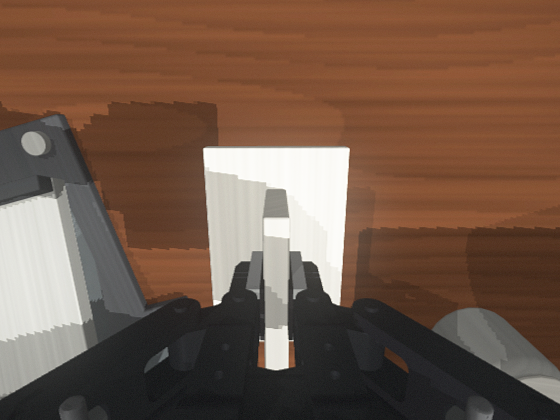

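The wrist view shows the bracket held square. The fin is centred between the pads at (276,270) and the plate is level. Now to the bed, with guarded contact.

```bash
python3 - <<'E'
from h import *
from cell import ctrl,get_image
bf=lambda:(B.T@(ctrl.read_position()-O)*1e3).round(2)
ctrl.move_linear([*br[:2],.2],rate=.25)
ctrl.move_pose(W(4,0,110),Rbed)
ctrl.move_linear(W(4,0,37),rate=.15)
print(bf(),ctrl.read_time())
h=ctrl.move_linear(W(4,0,14),rate=.03,max_force=4)
print(h,bf(),B.T@ctrl.read_wrist_force(),ctrl.read_time())
d=get_image("wrist");cv2.imwrite("pics/w2.png",d["color"])
E
```

```text
[ 4.52  0.62 37.  ] 8.4417
True [ 4.35 -0.17 24.68] [ 0.64675589 -0.34658424  2.28861408] 8.9417
```

View pics/w2.png

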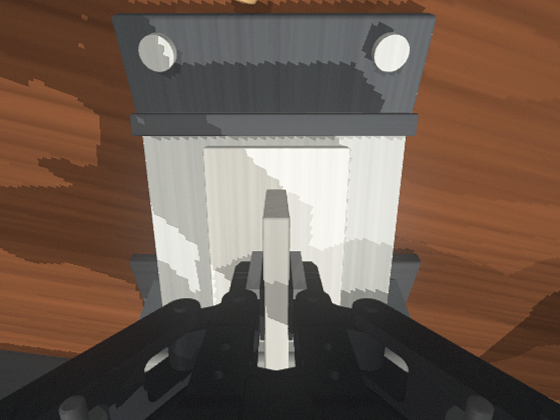

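The bracket rests on the bed, square and centred to about 1 mm. The plate edge is at row 147 and the ledge at row 136, a gap of about 5 mm. Next: slide it down to the ledge, seat it and release.

```bash
python3 - <<'E'
from h import *
from cell import ctrl,get_image
bf=lambda:(B.T@(ctrl.read_position()-O)*1e3).round(2)
p=bf()
ctrl.move_linear(W(4,0,25.4),rate=.03)
h=ctrl.move_linear(W(-8,0,25.4),rate=.02,max_force=7)
x=bf();print(h,x,B.T@ctrl.read_wrist_force())
h=ctrl.move_linear(W(x[0],0,20),rate=.02,max_force=4)
x=bf();print(h,x,B.T@ctrl.read_wrist_force())
h=ctrl.move_linear(W(x[0]-5,0,x[2]),rate=.02,max_force=6)
x=bf();print(h,x,B.T@ctrl.read_wrist_force())
ctrl.set_gripper(.45)
x=bf();print(x,ctrl.read_time())
ctrl.move_linear(W(x[0],0,100),rate=.15)
d=get_image("wrist");cv2.imwrite("pics/w3.png",d["color"]);np.savez("w3.npz",**d)
print(ctrl.read_time())
E
```

```text
True [-1.18 -0.06 25.46] [ 1.42965722  0.58915771 -0.11303968]
True [-1.17 -0.05 24.67] [-6.77028242e-01  1.09689864e-04  9.54490965e+00]
True [-1.18 -0.07 24.84] [1.43647268 0.60484385 0.48752543]
[-1.580e+00  2.000e-02  2.468e+01] 10.45
11.15
```

View pics/w3.png

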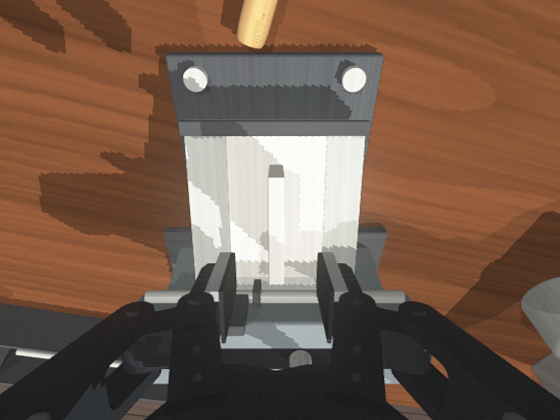

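The wrist view shows the bracket free, against the ledge at row 135 and centred, with bed margins of 44 and 42 px. The plunger shows at (300,358). Contact puts the bed 2.6 mm higher than the fit. Now the mallet.

```bash
python3 - <<'E'
from h import *
from cell import ctrl,get_image
u=np.array([np.cos(mal[2]),np.sin(mal[2])]);mg=mal[:2]-.045*u;R=Rdown(mal[2])
p=ctrl.read_position();ctrl.move_linear([p[0],p[1],.25],rate=.25)
ctrl.set_gripper(.6)
ctrl.move_pose([*mg,.2],R)
ctrl.move_linear([*mg,.1],rate=.2)
h=ctrl.move_linear([*mg,.029],rate=.1,max_force=8)
print(h,ctrl.read_position(),ctrl.read_time())
ctrl.set_gripper(0,force=120)
print(ctrl.read_finger_gap(),ctrl.read_position(),ctrl.read_wrist_force())
np.save("grasp.npy",ctrl.read_position())
ctrl.move_linear([*mg,.25],rate=.25)
print(ctrl.read_finger_gap(),ctrl.read_wrist_force(),ctrl.read_wrist_torque())
ctrl.move_pose(W(59,19,210),Rbed)
print((B.T@(ctrl.read_position()-O)*1e3).round(2),ctrl.read_time())
cv2.imwrite("pics/w4.png",get_image("wrist")["color"])
cv2.imwrite("pics/s4.png",cv2.resize(get_image("scene")["color"][130:300,200:400],None,fx=3,fy=3,interpolation=cv2.INTER_CUBIC))
E
```

```text
False [ 0.47286444 -0.28999902  0.02963975] 14.8083
0.18806560963477312 [ 0.4729981  -0.29023262  0.02983117] [-1.05394437  0.68574488  5.88797668]
0.1909581766642732 [-0.49844019  0.38212733 -3.9277076 ] [-0.03470159  0.20594177 -0.07080421]
[ 58.9   18.03 209.82] 17.6083
```

View pics/s4.png

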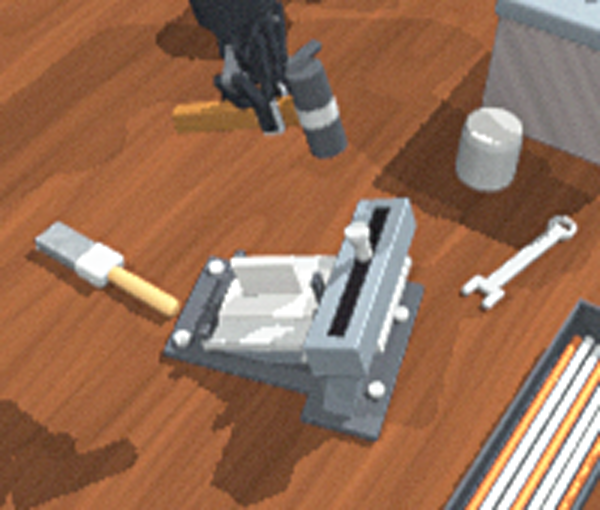

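The mallet is held square to the bed above the plunger. The plunger is still up and the bracket is seated. Now the strike.

```bash
python3 - <<'E'
from h import *
from cell import ctrl,get_image
bf=lambda:(B.T@(ctrl.read_position()-O)*1e3).round(2)
t=ctrl.read_time()
ctrl.move_linear(W(59,19,81.8),rate=.4)
print(bf(),B.T@ctrl.read_wrist_force(),ctrl.read_time()-t)
ctrl.move_linear(W(59,19,180),rate=.25)
print(ctrl.read_finger_gap(),ctrl.read_wrist_torque(),ctrl.read_time())
cv2.imwrite("pics/s5.png",cv2.resize(get_image("scene")["color"][130:300,200:400],None,fx=3,fy=3,interpolation=cv2.INTER_CUBIC))
E
```

```text
[57.85 18.49 80.53] [-2.21918818 -0.03775617 -3.21669812] 0.46669999999999945
0.1876067716818814 [-0.18714187  0.71069117 -0.00149396] 18.7167
```

View pics/s5.png

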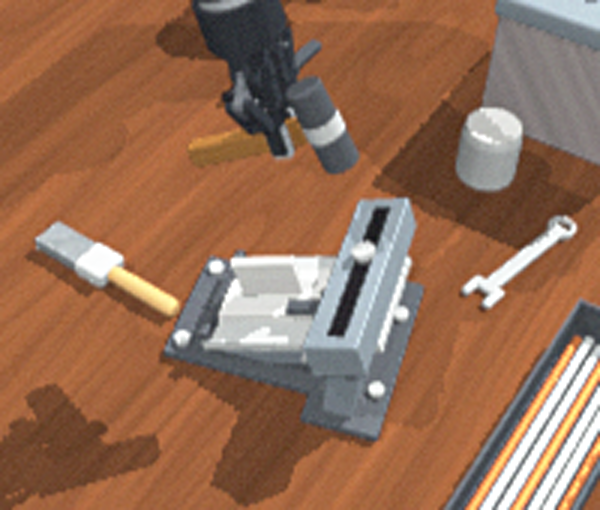

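The plunger is home at (363,252) and the finger lies over the bracket at (300,305). The mallet seems to have turned slightly in the grip. I'll measure that from the wrist image, before against after, before setting it down.

```bash
python3 - <<'E'
from h import *
from cell import ctrl,get_image
d=get_image("wrist");cv2.imwrite("pics/w5.png",d["color"])
P=ctrl.read_position();R=ctrl.read_eef_rot()
Rc=d["R"]@R;tc=d["R"]@P+d["t"];np.savez("w5.npz",Rc=Rc,tc=tc,K=d["intrinsics"])
def handle(th,dx,pz):  # corners of handle in tool frame: mallet rotated th (head up) about grasp point
    pts=np.array([[-.147,.009,.012],[-.147,-.009,.012],[-.08,.009,.012],[-.08,-.009,.012]])-[-.045-dx,0,pz]
    X=pts@Ro.from_euler('y',-th).as_matrix().T
    X=X@FL.T+[0,0,-.019]
    c=X@Rc.T+tc;p=c@d["intrinsics"].T;return (p[:,:2]/p[:,2:]).round(1).tolist()
for th in(0,3,6,10):print(th,handle(np.radians(th),0,.0036))
for f in("w4","w5"):
    h=cv2.cvtColor(cv2.imread(f"pics/{f}.png"),cv2.COLOR_BGR2HSV)
    m=cv2.inRange(h,(8,110,140),(25,255,255));m[:,:200]=0;m[:,360:]=0
    print(f,m.sum()//255)
    for r in range(0,260,15):
        c=np.where(m[r]>0)[0];print(r,len(c),(c.min(),c.max()) if len(c) else '',end=' | ')
    print()
    print([cv2.imread(f"pics/{f}.png")[r,277].tolist() for r in range(0,260,20)])
E
```

```text
0 [[307.9, 10.2], [249.8, 10.2], [302.8, 215.7], [254.1, 215.7]]
3 [[306.4, 13.9], [251.0, 13.9], [302.5, 213.1], [254.3, 213.2]]
6 [[305.0, 18.1], [252.2, 18.2], [302.1, 210.9], [254.6, 210.9]]
10 [[303.3, 24.6], [253.6, 24.6], [301.6, 208.4], [255.0, 208.4]]
w4 21746
0 30 (np.int64(330), np.int64(359)) | 15 77 (np.int64(252), np.int64(359)) | 30 81 (np.int64(251), np.int64(359)) | 45 81 (np.int64(251), np.int64(359)) | 60 82 (np.int64(251), np.int64(359)) | 75 82 (np.int64(252), np.int64(359)) | 90 84 (np.int64(251), np.int64(359)) | 105 84 (np.int64(252), np.int64(359)) | 120 85 (np.int64(252), np.int64(359)) | 135 85 (np.int64(253), np.int64(359)) | 150 56 (np.int64(253), np.int64(359)) | 165 57 (np.int64(253), np.int64(359)) | 180 59 (np.int64(253), np.int64(359)) | 195 45 (np.int64(254), np.int64(298)) | 210 44 (np.int64(254), np.int64(297)) | 225 44 (np.int64(254), np.int64(297)) | 240 43 (np.int64(255), np.int64(297)) | 255 107 (np.int64(228), np.int64(359)) | 
[[47, 73, 118], [89, 156, 223], [93, 163, 230], [94, 164, 231], [97, 166, 232], [96, 167, 231], [99, 169, 231], [101
[... 322 characters left out ...]
nt64(359)) | 90 75 (np.int64(254), np.int64(359)) | 105 76 (np.int64(254), np.int64(359)) | 120 78 (np.int64(254), np.int64(359)) | 135 79 (np.int64(254), np.int64(359)) | 150 66 (np.int64(255), np.int64(359)) | 165 51 (np.int64(255), np.int64(359)) | 180 54 (np.int64(255), np.int64(359)) | 195 44 (np.int64(255), np.int64(298)) | 210 43 (np.int64(255), np.int64(297)) | 225 42 (np.int64(255), np.int64(296)) | 240 42 (np.int64(255), np.int64(296)) | 255 42 (np.int64(255), np.int64(296)) | 
[[125, 124, 119], [90, 85, 81], [87, 150, 217], [85, 152, 219], [88, 154, 220], [92, 157, 220], [96, 159, 222], [97, 160, 223], [87, 139, 194], [80, 127, 178], [76, 123, 175], [75, 125, 176], [77, 124, 177]]
```

```bash
python3 - <<'E'
from h import *
z=np.load("w5.npz");Rc,tc,K=z["Rc"],z["tc"],z["K"]
def pr(pts,th,dx,pz):
    X=(np.array(pts)-[-.045-dx,0,pz])@Ro.from_euler('y',-th).as_matrix().T@FL.T+[0,0,-.019]
    p=(X@Rc.T+tc)@K.T;return p[:,:2]/p[:,2:]
for f in("w4","w5"):
    g=cv2.imread(f"pics/{f}.png")[...,2].astype(float)
    col=np.median(g[:60,268:288],axis=1);e=np.argmax(col>180)
    rows=np.arange(e+6,130,4);w=[]
    for r in rows:
        a=g[r-1:r+2].mean(0);L=np.argmin(np.diff(-a[230:275]))+230;L=np.argmax(np.diff(a[235:270]))+235;Q=np.argmin(np.diff(a[285:325]))+285
        w.append(Q-L)
    k=np.polyfit(rows,w,1)
    print(f,"end",e,"widths",w[:6],np.polyval(k,[e,120]).round(1))
    def res(p):
        th,pz=p
        s=np.linspace(.147,.09,8);A=pr(np.c_[-s,s*0+.009,s*0+.012],th,dx,pz);Bq=pr(np.c_[-s,s*0-.009,s*0+.012],th,dx,pz)
        ww=abs(A[:,0]-Bq[:,0]);return ww-np.polyval(k,A[:,1])
    for dx in(0,):
        r=least_squares(res,[0,.003]);print(np.degrees(r.x[0]),r.x[1],"pred end row",pr([[-.147,0,.012]],r.x[0],dx,r.x[1])[0])
E
```

```text
w4 end 14 widths [np.int64(71), np.int64(71), np.int64(70), np.int64(54), np.int64(54), np.int64(53)] [62.5 62.2]
16.1473335946311 -0.0315902230907912 pred end row [279.10070281 -26.68757779]
w5 end 25 widths [np.int64(50), np.int64(49), np.int64(49), np.int64(48), np.int64(47), np.int64(47)] [37.  71.7]
66.02687447924416 -0.06760989724515536 pred end row [277.70224894  22.19293439]
```

The end-row shift (14→25), the edge shift and the scene's head axis all agree: the mallet turned about 6.5° head-up in the grip. I'll counter-tilt the tool so it is set down level.

```bash
python3 - <<'E'
from h import *
from cell import ctrl,get_image
th=np.radians(6.5);yaw=mal[2]
g=np.load("grasp.npy");G=g+[0,0,.019]
R=Ro.from_euler('ZY',[yaw,th]).as_matrix()@FL
t0=G+.019*R[:,2]
up=lambda z:t0+[0,0,z]
ctrl.move_linear(W(59,19,230),rate=.25)
ctrl.move_pose(up(.15),R)
ctrl.move_linear(up(.02),rate=.15)
w=ctrl.read_wrist_torque()
h=ctrl.move_linear(up(-.006),rate=.02,max_force=3)
p=ctrl.read_position();print(h,p-t0,ctrl.read_wrist_force(),ctrl.read_wrist_torque()-w,ctrl.read_time())
np.save("t0.npy",t0)
d=get_image("top")["color"];cv2.imwrite("pics/t6.png",d)
s=get_image("scene")["color"];cv2.imwrite("pics/s6.png",s)
E
```

```text
True [-2.55171502e-04  1.23202298e-05 -3.39407079e-03] [-1.279332    0.7376297   5.38746549] [-0.04294332  0.13689405  0.01593846] 22.6417
```

Contact came 3.4 mm lower than expected, which means either leftover tilt or slip along the pads. I'll check against the initial scene picture numerically before releasing.

```bash
python3 - <<'E'
from h import *
for f in("scene0","s6"):
    im=cv2.imread(f"pics/{f}.png")[265:320,150:230];im=cv2.resize(im,None,fx=4,fy=4,interpolation=cv2.INTER_CUBIC)
    h=cv2.cvtColor(im,cv2.COLOR_BGR2HSV)
    for n,lo,hi in(("handle",(10,120,165),(25,255,255)),("band",(0,0,135),(179,70,255)),("dark",(85,20,30),(130,255,130))):
        m=cv2.inRange(h,lo,hi);k,l,s,c=cv2.connectedComponentsWithStats(m)
        o=np.argsort(-s[1:,4])[:2]+1
        for i in o:
            ys,xs=np.where(l==i)
            if len(xs)<60: continue
            r=cv2.fitLine(np.c_[xs,ys].astype(np.float32),cv2.DIST_L2,0,.01,.01).ravel()
            print(f,n,s[i].tolist(),c[i].round(1),"ang",np.degrees(np.arctan2(r[1],r[0])).round(1))
def q(X):return (4*(proj("scene",X)[0]-[150,265])).round(1)
u=np.array([np.cos(mal[2]),np.sin(mal[2]),0]);C=np.array([mal[0],mal[1],.045]);G=C-.045*u
for th in(0,4,8):
    t=np.radians(th);a=np.cos(t)*u+[0,0,np.sin(t)];zz=-np.sin(t)*u+[0,0,np.cos(t)]
    print(th,"end top",q(G-.102*a+.012*zz),"near",q(G-.03*a+.012*zz),"headtop",q(G+.045*a+.045*zz),"headbot",q(G+.045*a-.045*zz))
E
```

```text
scene0 handle [7, 0, 195, 114, 5224] [106.5  54.7] ang 30.8
scene0 handle [240, 172, 80, 48, 2654] [285.6 198.9] ang -14.5
scene0 band [205, 66, 48, 37, 1082] [228.5  84.4] ang -14.0
scene0 band [207, 107, 56, 46, 931] [237.4 137.8] ang -20.2
scene0 dark [202, 82, 54, 53, 1360] [230.3 113.8] ang -4.2
scene0 dark [214, 142, 48, 36, 879] [239.3 162.2] ang -8.8
s6 handle [0, 0, 136, 91, 7169] [53.9 41.5] ang 11.2
s6 handle [238, 169, 82, 51, 2080] [287.4 202.7] ang -16.8
s6 band [210, 95, 55, 51, 924] [241.6 130.3] ang -26.2
s6 band [0, 92, 19, 49, 633] [  8.1 118. ] ang 88.1
s6 dark [115, 0, 143, 129, 10520] [186.3  60.7] ang 52.5
s6 dark [218, 133, 48, 39, 912] [243.7 156.2] ang -12.1
0 end top [50.5 38.7] near [139.9  70.8] headtop [231.3  76.8] headbot [243.7 152.2]
4 end top [51.5 44.6] near [139.3  72.3] headtop [226.6  72.6] headbot [247.1 151. ]
8 end top [53.1 50.6] near [139.   73.9] headtop [221.5  68.5] headbot [250.2 149.6]
```

```bash
python3 - <<'E'
from h import *
a,b=[cv2.resize(cv2.imread(f"pics/{f}.png")[265:320,150:230],None,fx=4,fy=4,interpolation=cv2.INTER_CUBIC) for f in("scene0","s6")]
for sc in(0,1,2):
  A=a[...,sc].astype(np.float32);Bb=b[...,sc].astype(np.float32)
  m=np.zeros(A.shape,np.uint8);m[100:185,200:272]=255
  for init in(0,6):
    M=cv2.getRotationMatrix2D((238,145),init,1).astype(np.float32)
    try:
        cc,M=cv2.findTransformECC(A,Bb,M,cv2.MOTION_EUCLIDEAN,(3,300,1e-6),m,5)
        print(sc,init,round(cc,3),"rot",np.degrees(np.arctan2(M[1,0],M[0,0])).round(2),"238,145->",(M@[238,145,1]).round(1))
    except cv2.error as e:print("fail")
# left/right silhouette of lower head
for n,I in(("0",a),("6",b)):
    h=cv2.cvtColor(I,cv2.COLOR_BGR2HSV);sat=h[...,1]
    m=((sat<110)&(h[...,0]>20)|(sat<60)).astype(np.uint8)
    out=[]
    for r in range(104,184,8):
        c=np.where(m[r,195:285]>0)[0]+195;out.append((r,int(c.min()),int(c.max())) if len(c) else (r,))
    print(n,out)
E
```

```text
0 0 0.968 rot -4.68 238,145-> [241.6 137.8]
0 6 0.968 rot -4.68 238,145-> [241.6 137.8]
1 0 0.959 rot -5.37 238,145-> [241.9 137.6]
1 6 0.959 rot -5.37 238,145-> [241.9 137.6]
2 0 0.951 rot -4.21 238,145-> [241.4 138.1]
2 6 0.951 rot -4.2 238,145-> [241.4 138.1]
0 [(104, 204, 255), (112, 205, 259), (120, 206, 261), (128, 207, 261), (136, 209, 261), (144, 211, 262), (152, 213, 263), (160, 214, 262), (168, 217, 259), (176, 225, 247)]
6 [(104, 206, 260), (112, 208, 262), (120, 208, 263), (128, 210, 264), (136, 213, 265), (144, 216, 267), (152, 218, 267), (160, 220, 265), (168, 225, 258), (176,)]
```

ECC gives about 4.7° of image rotation, so roughly 3.6° of head-up tilt remains. I'll correct it, lower again and re-check.

```bash
cat > chk.py <<'E'
from h import *
from cell import get_image
def chk(tag):
    s=get_image("scene")["color"];cv2.imwrite(f"pics/{tag}.png",s)
    a,b=[cv2.resize(i[265:320,150:230],None,fx=4,fy=4,interpolation=cv2.INTER_CUBIC) for i in(cv2.imread("pics/scene0.png"),s)]
    m=np.zeros(a.shape[:2],np.uint8);m[100:185,200:272]=255
    for sc in(0,1):
        cc,M=cv2.findTransformECC(a[...,sc].astype(np.float32),b[...,sc].astype(np.float32),np.eye(2,3,dtype=np.float32),cv2.MOTION_EUCLIDEAN,(3,300,1e-6),m,5)
        print(tag,round(cc,3),"rot",np.degrees(np.arctan2(M[1,0],M[0,0])).round(2),"->",(M@[238,145,1]).round(1))
E
python3 - <<'E'
from chk import *
from cell import ctrl
th=np.radians(10.1);g=np.load("grasp.npy");G=g+[0,0,.019]
R=Ro.from_euler('ZY',[mal[2],th]).as_matrix()@FL
t0=G+.019*R[:,2];np.save("t0.npy",t0)
p=ctrl.read_position();ctrl.move_linear(p+[0,0,.015],rate=.1)
ctrl.move_linear(t0+[0,0,.008],rate=.1,rot=R)
h=ctrl.move_linear(t0-[0,0,.008],rate=.02,max_force=3)
print(h,ctrl.read_position()-t0,ctrl.read_wrist_force(),ctrl.read_time())
chk("s7")
E
```

```text
True [-0.00029847 -0.0001905  -0.00140291] [-0.36970523 -0.54758008  6.10007762] 23.8333
s7 0.972 rot 4.01 -> [238.3 139.6]
s7 0.964 rot 4.5 -> [238.  139.7]
```

Now within about 2° of level, well inside the stable range. I'll release, back off and verify.

```bash
python3 - <<'E'
from chk import *
from cell import ctrl
ctrl.set_gripper(.5)
R=ctrl.read_eef_rot();p=ctrl.read_position()
ctrl.move_linear(p-.09*R[:,2],rate=.15)
ctrl.move_pose([.3,-.4,.3],Rdown(mal[2]))
print(ctrl.read_time(),ctrl.read_wrist_force())
chk("s8")
d=get_image("top")["color"];cv2.imwrite("pics/t8.png",d)
a=cv2.imread("pics/top0.png")
m=np.abs(d.astype(int)-a).max(2)
for n,(x0,x1,y0,y1) in dict(mallet=(370,410,200,280),brush=(262,290,245,305),plier=(95,165,255,295),tin=(112,155,148,185),spanner=(145,212,120,150)).items():
    print(n,(m[y0:y1,x0:x1]>45).sum(),(y1-y0)*(x1-x0))
A=cv2.cvtColor(a,6)[195:280,365:415].astype(np.float32);D_=cv2.cvtColor(d,6)[195:280,365:415].astype(np.float32)
print(cv2.findTransformECC(A,D_,np.eye(2,3,dtype=np.float32),cv2.MOTION_EUCLIDEAN,(3,300,1e-6),None,5))
E
```

```text
26.1083 [ 0.20157864 -0.48706324 -0.90201638]
s8 0.979 rot 0.57 -> [238.8 139.1]
s8 0.976 rot -0.62 -> [239.3 138.8]
mallet 32 3200
brush 0 1680
plier 0 2800
tin 0 1591
spanner 0 2010
(0.9181709198779491, array([[ 0.99960005,  0.02827916, -2.047615  ],
       [-0.02827916,  0.99960005,  1.7102367 ]], dtype=float32))
```

```bash
python3 - <<'E'
import cv2,numpy as np
from cell import job
a=cv2.imread("pics/s8.png")[130:300,200:400].astype(int);t0=cv2.imread("pics/scene0.png")[130:300,200:400].astype(int)
b=cv2.resize(cv2.imread("pics/s5.png"),(200,170),interpolation=cv2.INTER_AREA).astype(int)
r=np.s_[62:125,65:140]
m=lambda x,y:int((np.abs(x[r]-y[r]).max(1 if 0 else 2)>40).sum())
n=m(a,b);print("vs after-blow",n,"vs start",m(a,t0))
if n<60: print(job.hand_in())
E
```

```text
vs after-blow 263 vs start 1210
```

```bash
python3 - <<'E'
import cv2,numpy as np
A=cv2.imread("pics/s8.png")[130:300,200:400];b=cv2.resize(cv2.imread("pics/s5.png"),(200,170),interpolation=cv2.INTER_AREA)
t0=cv2.imread("pics/scene0.png")[130:300,200:400]
d=np.abs(A.astype(int)-b).max(2)>40;k,l,s,c=cv2.connectedComponentsWithStats(d[62:125,65:140].astype(np.uint8))
print([(x.tolist()) for x in s[1:] if x[4]>12])
for n,(x,y,w) in dict(plunger_home=(121,84,6),plunger_up=(118,77,5),finger=(100,102,6),fin=(88,91,8)).items():
    f=lambda i:i[y-w:y+w,x-w:x+w].mean((0,1)).round().tolist()
    cc=lambda i:round(float(cv2.matchTemplate(A[y-w:y+w,x-w:x+w],i[y-w:y+w,x-w:x+w],cv2.TM_CCOEFF_NORMED)[0,0]),3)
    print(n,"now",f(A),"blow",f(b),cc(b),"start",f(t0),cc(t0))
E
```

```text
[[38, 25, 8, 13, 40], [13, 35, 19, 8, 106], [12, 45, 26, 7, 97]]
plunger_home now [174.0, 169.0, 162.0] blow [166.0, 162.0, 155.0] 0.981 start [153.0, 149.0, 142.0] 0.684
plunger_up now [158.0, 160.0, 168.0] blow [142.0, 147.0, 158.0] 0.941 start [210.0, 209.0, 206.0] 0.075
finger now [149.0, 149.0, 146.0] blow [170.0, 170.0, 167.0] 0.961 start [218.0, 218.0, 215.0] 0.164
fin now [165.0, 172.0, 180.0] blow [180.0, 188.0, 197.0] 0.974 start [201.0, 206.0, 213.0] 0.612
```

The plunger is still home and the finger still down (patch correlation 0.96–0.98). The remaining differences are the arm's shadow. Handing in.

```bash
python3 -c "
from cell import job;print(job.hand_in())"
```

```text
the job is handed in; nothing more can be done
None
```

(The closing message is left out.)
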